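Stand the two wooden cars back on their wheels

TASK

Two wooden racing cars, the racer and the pickup, were laid on their sides on the green cutting mat while the glue in their axle slots set. Push each one over with the fingertips so that it stands on its wheels again, still on the mat. Do not pick the cars up, and do not disturb the third car that already stands on its wheels, the tub of wheels, the cup of dowels or the glue bottle.

Things in the scene. Friction and masses are not known exactly. Their poses are not given: they have to be found in the camera images.
- racer: Pale wooden car with a low deck (21 mm) and a cabin with slopes before and behind; 178 mm long, body 44 mm wide, 70 mm over the wheels, 36 mm high. Lies on its right side, left side up. Origin on the ground plane of the wheels, under their middle; x to the nose, y to the car's left, z from wheels to roof. About 0.14 kg, centre of mass about 20 mm up its z.
- pickup: Pale wooden car with a cab ahead of an open bed (sides 31 mm high); 178 mm long, body 44 mm wide, 70 mm over the wheels, 40 mm high. Lies on its left side, right side up. Origin on the ground plane of the wheels, under their middle; x to the nose, y to the car's left, z from wheels to roof. About 0.14 kg, centre of mass about 20 mm up its z.
- racer_roof (a point): Middle of the racer's flat cabin roof, 36 mm up the car's z and 15 mm behind its middle; the flat is 70 mm long and 44 mm wide; axes as the car's. As the car lies, the roof stands upright, its z pointing level away from the wheels, and spans 13 to 57 mm above the mat; the upper wheels reach to 70 mm.
- pickup_roof (a point): Middle of the pickup's flat cab roof, 40 mm up the car's z and 17 mm ahead of its middle; the flat is 58 mm long and 44 mm wide; axes as the car's. As the car lies, the roof stands upright, its z pointing level away from the wheels, and spans 13 to 57 mm above the mat; the upper wheels reach to 70 mm.
- racer_mid (a point): Middle of the racer, on its centre line 19 mm up its z; 38 mm above the table as it lies. Wheels: 30 mm diameter, 10 mm wide, 56 mm ahead of and behind this point, outer faces 35 mm either side, stiff to turn. The car pivots on the rims of the lower wheels, balances after about 30 degrees, then drops onto its wheels; the middle stays below 45 mm.
- pickup_mid (a point): Middle of the pickup, on its centre line 19 mm up its z; 38 mm above the table as it lies. Wheels: as the racer's. Pushed on the roof about 50 mm above the mat, towards the wheel side and rising a little with the roof, a car tips; pushed low it slides. Friction on mat and fingers is about 0.5 to 0.7.
- mat: Green cutting mat with a printed grid, 450 mm (x) by 600 mm (y), 3 mm thick, fixed to the table (table top at height 0). Origin at the centre of its underside.
- wedge: Third car, flat wedge shape without a cabin, 178 mm long, 70 mm wide, 34 mm high, already standing on its wheels on the mat. Not to be disturbed. Origin on the ground under its middle, x to the nose.
- wheel_tub: Clear round tub of spare wooden wheels, 110 mm across the rim, 55 mm high, standing on the mat. Not to be disturbed. Origin at the centre of its underside.
- dowel_cup: Brown paper cup of short dowels, 82 mm across the rim, 98 mm high. Not to be disturbed. Origin at the centre of its underside.
- glue: White glue bottle with an orange nozzle, 40 mm across, 106 mm high. Not to be disturbed. Origin at the centre of its underside.
Things that resemble listed ones, but are neither listed nor needed, are in the scene too. Leave any orange or purple look-alike of the racer alone.

How it is judged:
By the outcome, as a careful person would: the job done as asked, in the order asked, and still so for the second after the job is handed in, with the robot touching nothing.
It also fails if it takes over 51 s, if anything falls off the work surface, if the arm or the gripper's body presses on something with over 40 N, if the wrist force passes 120 N, or if a joint passes its speed limit or range.

ROBOT

A 6-joint arm with a two-finger parallel gripper is mounted at the origin on the work surface. World frame = base frame: x ahead of the robot, y to its left, z up, the work surface at z = 0. Lengths are in mm, angles in rad, forces in N, time in s.
With the tool pointing down it reaches from about 350 to 875 mm from the base axis. Payload 4.2 kg.
Tool frame: the origin (TCP) lies midway between the tips of the shut fingers; the grasp point (between the pads) lies 19 mm behind it; z points along the fingers, y is the line along which they close (so a half turn about z gives the same grasp; the last joint's range is limited). The gripper opens to 87 mm and grips with 3 to 60 N. Pads are 19 mm wide; open, the fingers measure 117 mm over their backs; the gripper's body (75 mm by 190 mm) begins 51 mm behind the grasp point.
Start: joints at [0.259, 0.385, 0.008, 0, -1.194, -0.259], TCP at [624.979, 0.025, 222.55] pointing down, gripper open.
Joint ranges: [-3.14, 3.14], [-1.21, 2.06], [-1.07, 1.41], [-3.16, 2.05], [-2.99, -0.16], [-3.1, 3.1]. Speed limits (rad/s): [2.79, 2.79, 3.14, 3.14, 3.14, 3.14].

INTERFACE

Orientations are given as a unit quaternion [x, y, z, w].
In Python, from plant import r gives the robot as it stands. The module is installed in compiled form; this text tells all that it offers.
- The arm moves only by the tool send_rows, never from a script. Its argument "steps" is a list of rows, each an object of numbers: "tx", "ty", "tz": the shift along the world's x, y, z scaled (see below); "ax", "ay", "az": the turn, a rotation vector about the world's x, y, z scaled (see below); "fingers": the closure, from 0 (fully open) to 1 (shut). In form: [{"tx": .., "ty": .., "tz": .., "ax": .., "ay": .., "az": .., "fingers": ..}, ...]. A call has 1 to 10 rows; each row is the pose to reach, as a shift and turn from the pose commanded when the call began; what a row does not reach only later rows make up. The controller multiplies each number of a shift by 0.12 m and each number of a turn by 90 degrees. A row lasts 1/12 s, in which the tool goes at most 41.7 mm and 7.16 degrees, less where a joint would pass 70% of its speed; a pose out of reach is approached as far as the arm can. A call with a number of a shift or a turn outside -1 to 1 is refused whole. A call with a gripper value outside its range is refused whole. The fingers move at their own pace and stop on an object; "force" is the grip in N (left out, the last holds). Time passes only in rows, so rows that repeat a pose let the fingers close. It gives the time, the measured TCP pose, the force, the opening and the grip force at its end, in the units of the state.
- r.read_state(): the state, without advancing time (a new reading comes with each control period).
- r.snapshot(name): name is "scene" or "side" or "wrist"; returns the picture (384x512x3 uint8, red, green, blue); there is no depth.
- r.camera_info(name): a dict with "intrinsics" (3x3 intrinsics, pixels), "R" (3x3) and "t" (3): a world point X has camera coordinates R X + t. Camera axes: x right, y down, z forward; pixel columns grow to the right and rows downward; lengths in mm; the calibration is good to about 2 mm. A picture is of the moment at which its call begins: read the wrist's pose just before it. camera_info takes no time and is no camera call; for the wrist camera it gives the pose at the moment of the call.
- r.finish_job(): hands the job in; it is judged then, once.
The state is a dict: "clock": time; "qpos": joint angles; "qvel": joint speeds; "tau": joint torques, N m; "tool_pos": TCP position; "orientation": TCP orientation; "force": force on the tool from outside, world axes, zero at the start; "ft_torque": the same for the moment, N m; "opening": finger opening in mm; "grasp_force": force on a finger pad.
Only numpy, scipy, OpenCV 4.12 (cv2) and the standard library are available. Lean on these libraries where they do the work, as an engineer would, in place of code of your own. Each camera call takes 0.05 s, during which the arm holds its last target. There are 200 camera calls.

## Working session

There is one attempt and no reset: what is moved stays moved. The work goes in short steps, Python scripts to look and compute and a tool call to move; the robot and the scene stay as the last step left them, time stands still between calls to the robot, and variables do not carry over. Pictures are saved under pics/ and viewed, at most 10 in all, crops included, and the job is handed in when it is done.

Besides the shell and the picture viewer there is one more tool, called by a JSON object that holds its "fn" and its "kwargs", one argument or row to a line. send_rows: Moves the arm, as the interface text tells. Its arguments: {"type":"object","properties":{"steps":{"type":"array","items":{"type":"object","properties":{"tx":{"type":"number"},"ty":{"type":"number"},"tz":{"type":"number"},"ax":{"type":"number"},"ay":{"type":"number"},"az":{"type":"number"},"fingers":{"type":"number"}}}},"force":{"type":"number"}},"required":["steps"]}

```bash
mkdir -p pics; ls; cat > h.py <<'E'
import numpy as np, cv2
from plant import r
def snap(n,f):
    im=r.snapshot(n); cv2.imwrite('pics/'+f,im[:,:,::-1]); return im
def cam(n):
    c=r.camera_info(n); return np.array(c["intrinsics"]),np.array(c["R"]),np.array(c["t"])
def ray(n,px,z):
    K,R,t=cam(n); px=np.atleast_2d(np.array(px,float))
    d=(np.linalg.inv(K)@np.c_[px,np.ones(len(px))].T).T@R; o=-R.T@t
    return o+d*((z-o[2])/d[:,2])[:,None]
def proj(n,X):
    K,R,t=cam(n); p=(R@np.atleast_2d(X).T).T+t; p=p@K.T; return p[:,:2]/p[:,2:]
E
python3 - <<'E'
from h import *
a=snap('scene','s0.png'); b=snap('side','d0.png')
cv2.imwrite('pics/s0.png',cv2.resize(a[:,:,::-1],(800,600),interpolation=cv2.INTER_CUBIC))
cv2.imwrite('pics/d0.png',cv2.resize(b[:,:,::-1],(800,600),interpolation=cv2.INTER_CUBIC))
for n in('scene','side'):
    K,R,t=cam(n);print(n,K.round(1).tolist(),(-R.T@t).round(),R.round(2).tolist())
print(r.read_state())
E
```

```text
pics
scene [[414.7, 0.0, 251.9], [0.0, 414.7, 187.6], [0.0, 0.0, 1.0]] [ 974. -449.  665.] [[0.75, 0.66, -0.01], [0.41, -0.48, -0.77], [-0.51, 0.58, -0.63]]
side [[485.1, 0.0, 259.9], [0.0, 485.1, 191.8], [0.0, 0.0, 1.0]] [ 132. -517.  883.] [[0.87, -0.5, 0.02], [-0.37, -0.67, -0.65], [0.34, 0.55, -0.76]]
{'clock': 0.1, 'qpos': array([ 2.58585971e-01,  3.85433832e-01,  6.77339162e-03, -4.16437082e-04,
       -1.19400432e+00, -2.58599369e-01]), 'qvel': array([-0.00034929, -0.00125213,  0.00231544,  0.00178892,  0.00073756,
       -0.0008417 ]), 'tau': array([ 1.65357815e-04, -3.91689312e+01,  1.87934643e+01,  4.23187181e+00,
        1.34990664e-02, -6.93199490e-05]), 'tool_pos': array([6.24464355e+02, 2.92865209e-03, 2.21603678e+02]), 'orientation': array([-7.07047419e-01,  7.07165495e-01,  6.36999629e-04, -7.10245582e-04]), 'force': array([-0.13564992,  0.07393834,  0.30659224]), 'ft_torque': array([ 0.01904219,  0.0471872 , -0.02878828]), 'grasp_force': 0.0, 'opening': 87.19795610872173}
```

View pics/s0.png

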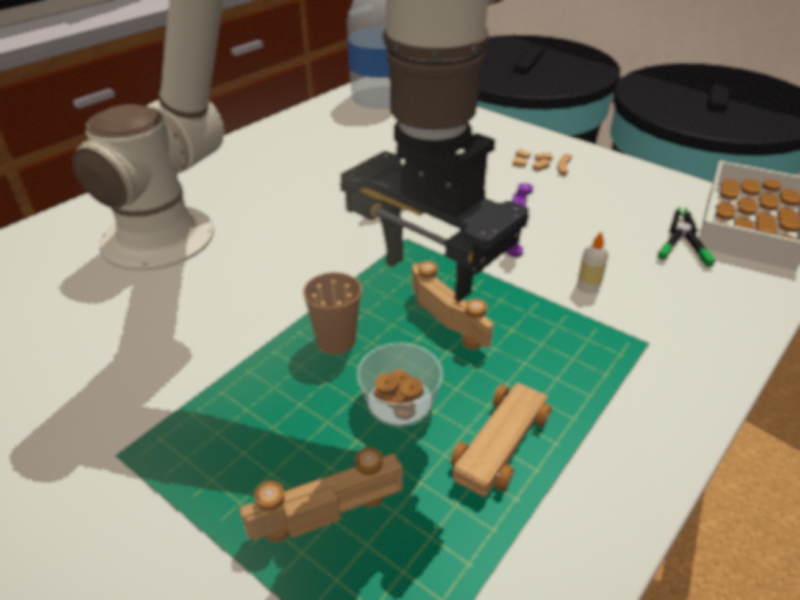

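View pics/d0.png

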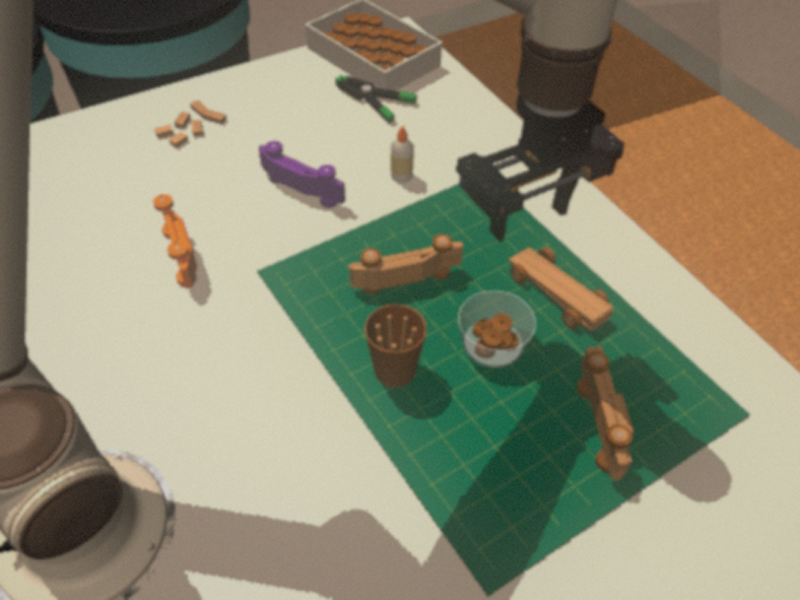

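The scene view shows one car on its side at (320,495), another at (450,305), the wedge at (500,438), the tub at (400,385) and the cup at (333,312). The side view shows the same cars at (607,410), (405,265) and (560,288). Look-alikes to leave alone are orange at (175,240) and purple at (300,172) in the side view. Next, a close crop of both tipped cars to tell which is which.

```bash
python3 - <<'E'
from h import *
S=cv2.imread('pics/s0.png');D=cv2.imread('pics/d0.png')
import numpy as np
a=cv2.imread('pics/s0.png')
f=lambda im,x,y:cv2.resize(im[y:y+150,x:x+200],(400,300),interpolation=cv2.INTER_CUBIC)
cv2.imwrite('pics/c0.png',np.vstack([np.hstack([f(S,225,420),f(S,360,220)]),np.hstack([f(D,510,335),f(D,310,200)])]))
def tri(ps,pd):
    A=[];b=[]
    for n,p in(('scene',ps),('side',pd)):
        K,R,t=cam(n);P=K@np.c_[R,t]
        for i in(0,1):
            q=P[2]*p[i]/1.5625-P[i];A.append(q[:3]);b.append(-q[3])
    return np.linalg.lstsq(np.array(A),np.array(b),rcond=None)[0].round(1)
for s,d in(((268,493),(621,434)),((369,460),(596,359)),((427,269),(371,257)),((475,308),(442,242))):
    print(tri(s,d),ray('scene',np.array(s)/1.5625,73).round(),ray('side',np.array(d)/1.5625,73).round())
E
```

```text
[ 612.2 -244.2   75.5] [[ 610. -242.   73.]] [[ 613. -244.   73.]]
[ 660.9 -139.7   70.3] [[ 662. -142.   73.]] [[ 659. -140.   73.]]
[489.8 172.5  69.1] [[492. 171.  73.]] [[488. 168.  73.]]
[598.1 147.1  68.9] [[601. 144.  73.]] [[596. 143.  73.]]
```

View pics/c0.png

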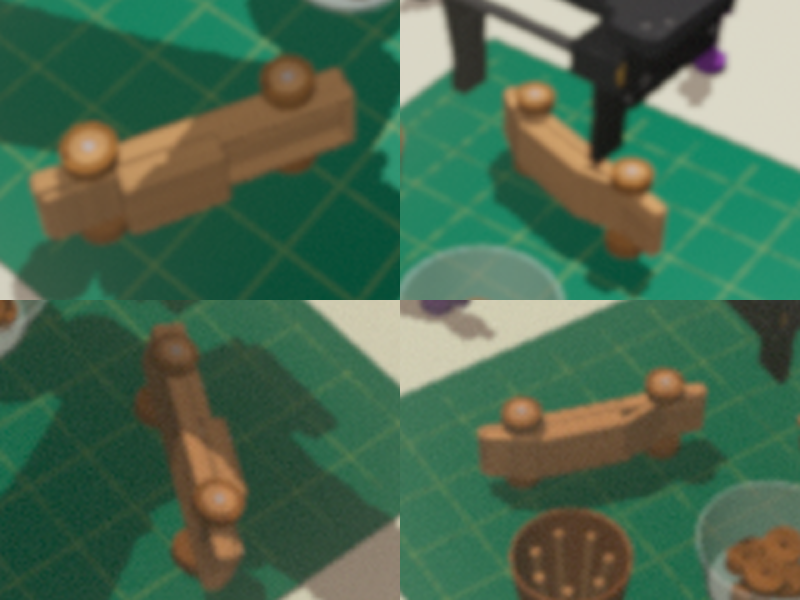

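The left car in the crop has an open bed on the right and a cab on the left, so it is the pickup, with its roof facing +x and its nose towards -y. The other is the racer. I'll get a higher wrist view to confirm which way its roof faces.

{"fn": "send_rows", "kwargs": {
  "steps": [
    {"tx": -0.3, "ty": 0.3, "tz": 0.3, "fingers": 1},
    {"tx": -0.6, "ty": 0.6, "tz": 0.6, "fingers": 1},
    {"tx": -0.6, "ty": 0.9, "tz": 1, "fingers": 1},
    {"tx": -0.6, "ty": 1, "tz": 1, "fingers": 1},
    {"tx": -0.6, "ty": 1, "tz": 1, "fingers": 1},
    {"tx": -0.6, "ty": 1, "tz": 1, "fingers": 1}
  ]
}}

```text
$.steps[0]: bad value
```

```bash
python3 - <<'E'
from h import *
a=snap('wrist','w1.png'); b=snap('scene','s1.png');c=snap('side','d1.png')
K,R,t=cam('wrist');print((-R.T@t).round(),R.round(2).tolist(),K[0,0],r.read_state()['tool_pos'],r.read_state()['clock'],r.read_state()['opening'])
f=lambda im,x,y:cv2.resize(im[y:y+96,x:x+128],(400,300),interpolation=cv2.INTER_CUBIC)
v=np.hstack([f(b,220,140),f(c,195,120)])
cv2.imwrite('pics/c1.png',np.vstack([v,np.hstack([cv2.resize(a,(400,300),interpolation=cv2.INTER_AREA),f(a,190,140)])])[:,:,::-1])
E
```

```text
[625. -71. 384.] [[-1.0, -0.0, 0.0], [-0.0, 0.97, 0.26], [-0.0, 0.26, -0.97]] 274.2599937717065 [6.24747203e+02 4.32251227e-02 2.22059011e+02] 0.25 87.19253691692708
```

View pics/c1.png

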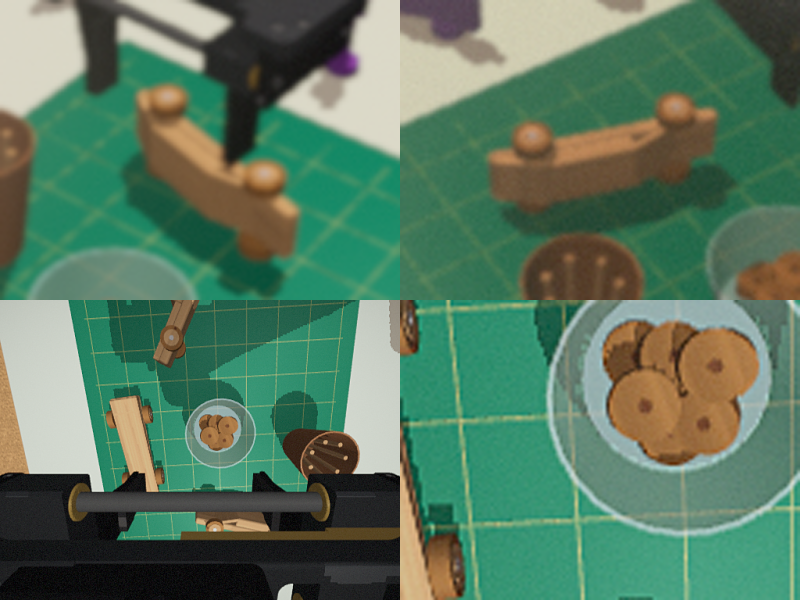

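{"fn": "send_rows", "kwargs": {
  "steps": [
    {"tx": -0.3, "ty": 0.3, "tz": 0.3, "ax": 0, "ay": 0, "az": 0, "fingers": 1},
    {"tx": -0.6, "ty": 0.6, "tz": 0.5, "ax": 0, "ay": 0, "az": 0, "fingers": 1},
    {"tx": -0.6, "ty": 0.9, "tz": 0.5, "ax": 0, "ay": 0, "az": 0, "fingers": 1},
    {"tx": -0.6, "ty": 1, "tz": 0.5, "ax": 0, "ay": 0, "az": 0, "fingers": 1}
  ]
}}

```text
clock: 0.58
tool_pos: [552.0, 121.1, 285.2]
orientation: [-0.707, 0.707, -0.001, 0.002]
force: [0.4, 0.8, 0.6]
opening: 68.2
grasp_force: 0.0
```

{"fn": "send_rows", "kwargs": {
  "steps": [
    {"tx": 0, "ty": 0.3, "tz": 0, "ax": 0, "ay": 0, "az": 0, "fingers": 1},
    {"tx": 0, "ty": 0.6, "tz": 0, "ax": 0, "ay": 0, "az": 0, "fingers": 1},
    {"tx": 0, "ty": 0.9, "tz": 0, "ax": 0, "ay": 0, "az": 0, "fingers": 1},
    {"tx": 0, "ty": 1, "tz": 0, "ax": 0, "ay": 0, "az": 0, "fingers": 1},
    {"tx": 0, "ty": 1, "tz": 0, "ax": 0, "ay": 0, "az": 0, "fingers": 1},
    {"tx": 0, "ty": 1, "tz": 0, "ax": 0, "ay": 0, "az": 0, "fingers": 1}
  ]
}}

```text
clock: 1.08
tool_pos: [552.7, 240.3, 282.1]
orientation: [0.708, -0.707, -0.0, 0.001]
force: [0.4, -0.6, 0.3]
opening: 28.4
grasp_force: 0.0
```

```bash
python3 - <<'E'
from h import *
a=snap('wrist','w2.png'); b=snap('scene','s2.png')
K,R,t=cam('wrist');print((-R.T@t).round(),R.round(2).tolist());s=r.read_state();print(s['tool_pos'],s['clock'],s['opening'])
f=lambda im,x,y:cv2.resize(im[y:y+96,x:x+128],(400,300),interpolation=cv2.INTER_CUBIC)
cv2.imwrite('pics/c2.png',np.hstack([cv2.resize(a,(400,300),interpolation=cv2.INTER_AREA),f(b,220,140)])[:,:,::-1])
E
```

```text
[553. 168. 445.] [[-1.0, -0.0, -0.0], [-0.0, 0.97, 0.26], [-0.0, 0.26, -0.97]]
[552.9403541  238.99535666 282.48593102] 1.1833 20.619737583794503
```

View pics/c2.png

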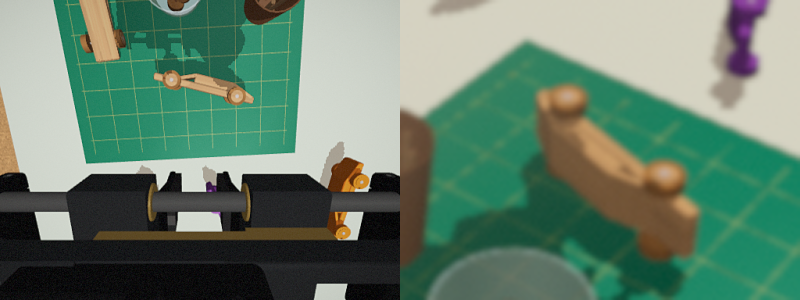

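Wrist view: the racer's wheel tops are at (171,79) and (236,96), with the cabin bulging upward in the image (-y). So its roof faces -y and its nose points +x. The orange (345,190) and purple (210,197) look-alikes are off the mat. Next I'll refine the geometry.

```bash
python3 - <<'E'
from h import *
print('racer wrist',ray('wrist',[(171*1.28,79*1.28),(236*1.28,96*1.28)],73).round())
for n,rim,cup,gl in(('scene',(400,376),(333,290),(0,0)),('side',(497,329),(396,329),(0,0))):
    print(n,'tub',ray(n,np.array(rim)/1.5625,58).round(),'cup',ray(n,np.array(cup)/1.5625,101).round())
print('wedge',ray('scene',np.array([(548,410),(545,388),(475,490),(455,475)])/1.5625,30).round())
print('mat corners',ray('side',np.array([(258,270),(463,185),(748,413),(490,596)])/1.5625,3).round())
def frame(rear,front,up):
    rear=np.array(rear,float);front=np.array(front,float);n=(front-rear);print('L',np.linalg.norm(n));n/=np.linalg.norm(n)
    zc=np.array([n[1],-n[0]])*up; m=(rear+front)/2
    print('mid',m,'n',n,'zc',zc,'ang',np.degrees(np.arctan2(n[1],n[0])));return m,n,zc
m,n,z=frame((489.8,171),(598,145.5),1); print('racer start',m-5*n+(21+9.5+25)*z)
m,n,z=frame((660.5,-140),(612,-244),-1); print('pickup start',m+5*n+(25+9.5+25)*z)
E
```

```text
racer wrist [[599. 145.  73.]
 [491. 172.  73.]]
scene tub [[597. -13.  58.]] cup [[446.  19. 101.]]
side tub [[582. -26.  58.]] cup [[442.  14. 101.]]
wedge [[760.  84.  30.]
 [737. 115.  30.]
 [758. -71.  30.]
 [729. -70.  30.]]
mat corners [[ 350.  288.    3.]
 [ 742.  302.    3.]
 [ 829. -281.    3.]
 [ 383. -311.    3.]]
L 111.16424784974708
mid [543.9  158.25] n [ 0.97333452 -0.2293903 ] zc [-0.2293903  -0.97333452] ang -13.261178740736344
racer start [526.30216582 105.37688554]
L 114.7529956036007
mid [ 636.25 -192.  ] n [-0.42264692 -0.90629442] zc [ 0.90629442 -0.42264692] ang -115.00181167283819
pickup start [ 688.06128361 -221.67896378]
```

{"fn": "send_rows", "kwargs": {
  "steps": [
    {"tx": -0.1, "ty": -0.3, "tz": -0.2, "ax": 0, "ay": 0, "az": -0.07, "fingers": 0.77},
    {"tx": -0.22, "ty": -0.6, "tz": -0.4, "ax": 0, "ay": 0, "az": -0.147, "fingers": 0.77},
    {"tx": -0.22, "ty": -0.9, "tz": -0.6, "ax": 0, "ay": 0, "az": -0.147, "fingers": 0.77},
    {"tx": -0.22, "ty": -1, "tz": -0.8, "ax": 0, "ay": 0, "az": -0.147, "fingers": 0.77},
    {"tx": -0.22, "ty": -1, "tz": -1, "ax": 0, "ay": 0, "az": -0.147, "fingers": 0.77}
  ]
}}

```text
clock: 1.6
tool_pos: [525.2, 115.2, 161.9]
orientation: [-0.619, 0.786, 0.0, -0.0]
force: [0.8, 0.0, -0.2]
opening: 20.0
grasp_force: 0.0
```

{"fn": "send_rows", "kwargs": {
  "steps": [
    {"tx": 0, "ty": -0.12, "tz": -0.2, "ax": 0, "ay": 0, "az": 0, "fingers": 0.77},
    {"tx": 0, "ty": -0.12, "tz": -0.4, "ax": 0, "ay": 0, "az": 0, "fingers": 0.77},
    {"tx": 0, "ty": -0.12, "tz": -0.6, "ax": 0, "ay": 0, "az": 0, "fingers": 0.77},
    {"tx": 0, "ty": -0.12, "tz": -0.8, "ax": 0, "ay": 0, "az": 0, "fingers": 0.77},
    {"tx": 0, "ty": -0.12, "tz": -0.95, "ax": 0, "ay": 0, "az": 0, "fingers": 0.77},
    {"tx": 0, "ty": -0.12, "tz": -0.95, "ax": 0, "ay": 0, "az": 0, "fingers": 0.77},
    {"tx": 0, "ty": -0.12, "tz": -0.95, "ax": 0, "ay": 0, "az": 0, "fingers": 0.77}
  ]
}}

```text
clock: 2.18
tool_pos: [526.4, 104.3, 48.4]
orientation: [-0.62, 0.784, -0.0, -0.001]
force: [-0.6, 1.1, 0.0]
opening: 20.1
grasp_force: 0.0
```

```bash
python3 - <<'E'
from h import *
a=snap('scene','s3.png'); b=snap('side','d3.png')
f=lambda im,x,y:cv2.resize(im[y:y+96,x:x+128],(400,300),interpolation=cv2.INTER_CUBIC)
w1=cv2.imread('pics/w1.png')[:,:,::-1]
cv2.imwrite('pics/c3.png',np.vstack([np.hstack([f(a,220,140),f(b,195,120)]),np.hstack([f(w1,220,120),f(w1,130,140)])])[:,:,::-1])
print(r.read_state()['tool_pos'],r.read_state()['opening'],r.read_state()['force'])
E
```

```text
[527.67530219 105.41855751  50.01855371] 19.834758335186972 [-0.5253692   0.11241036 -0.04116824]
```

View pics/c3.png

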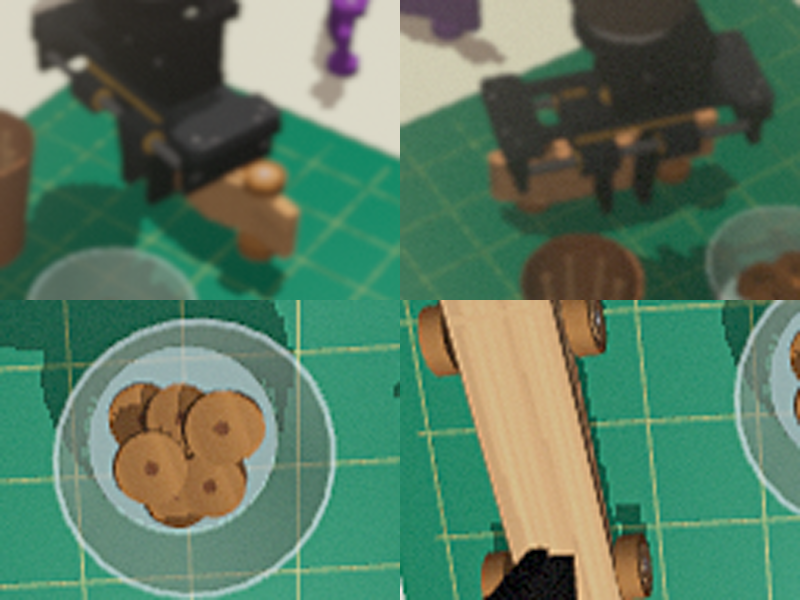

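The fingers (crops, top) are on the cup side of the racer, about 25 mm off its roof, and the tub rim (bottom left) is clear. Now I'll push the racer.

{"fn": "send_rows", "kwargs": {
  "steps": [
    {"tx": 0.019, "ty": 0.081, "tz": 0, "ax": 0, "ay": 0, "az": 0, "fingers": 0.77},
    {"tx": 0.034, "ty": 0.146, "tz": 0, "ax": 0, "ay": 0, "az": 0, "fingers": 0.77},
    {"tx": 0.042, "ty": 0.178, "tz": 0, "ax": 0, "ay": 0, "az": 0, "fingers": 0.77},
    {"tx": 0.048, "ty": 0.203, "tz": 0.01, "ax": 0, "ay": 0, "az": 0, "fingers": 0.77},
    {"tx": 0.055, "ty": 0.235, "tz": 0.033, "ax": 0, "ay": 0, "az": 0, "fingers": 0.77},
    {"tx": 0.063, "ty": 0.268, "tz": 0.058, "ax": 0, "ay": 0, "az": 0, "fingers": 0.77},
    {"tx": 0.071, "ty": 0.3, "tz": 0.075, "ax": 0, "ay": 0, "az": 0, "fingers": 0.77}
  ]
}}

```text
clock: 2.87
tool_pos: [535.2, 142.2, 58.0]
orientation: [-0.621, 0.784, -0.0, 0.0]
force: [-0.4, -0.1, 0.1]
opening: 20.2
grasp_force: 0.1
```

```bash
python3 - <<'E'
from h import *
a=snap('scene','s4.png'); b=snap('side','d4.png')
f=lambda im,x,y:cv2.resize(im[y:y+96,x:x+128],(400,300),interpolation=cv2.INTER_CUBIC)
cv2.imwrite('pics/c4.png',np.hstack([f(a,220,140),f(b,195,120)])[:,:,::-1])
print(r.read_state()['tool_pos'],r.read_state()['opening'],r.read_state()['force'])
# tub from w1
K=cam('wrist')[0]; R=np.array([[-1,0,0],[0,.966,.259],[0,.259,-.966]]);o=np.array([625,-71,384.])
for px,z in(((282.4,170.7),58),((278.6,165.1),4),((220+.32*55,168),58),((220+.32*335,168),58),((282,120+.32*20),58)):
    d=R.T@np.linalg.inv(K)@[*px,1]; print((o+d*(z-o[2])/d[2]).round(1))
E
```

```text
[535.71322588 142.4803831   58.17799544] 20.207451630617676 [ 0.65914749 -0.30190296 -0.43567544]
[591.3 -12.4  58. ]
[591.3 -10.6   4. ]
[645.2 -15.7  58. ]
[537.6 -15.7  58. ]
[593.2 -64.2  58. ]
```

View pics/c4.png

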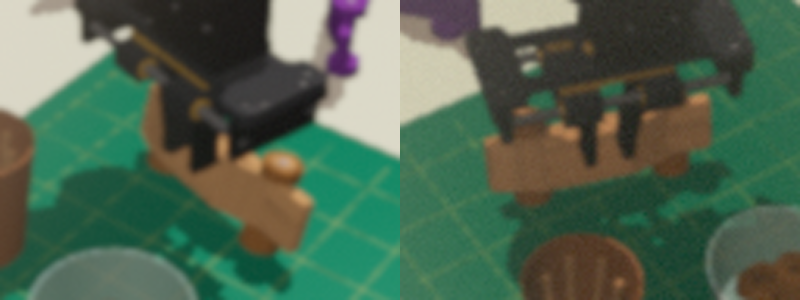

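The roof face now shows more to both cameras, so the racer is tipping rather than sliding. Continuing.

{"fn": "send_rows", "kwargs": {
  "steps": [
    {"tx": 0.0095, "ty": 0.04, "tz": 0.018, "ax": 0, "ay": 0, "az": 0, "fingers": 0.77},
    {"tx": 0.019, "ty": 0.081, "tz": 0.032, "ax": 0, "ay": 0, "az": 0, "fingers": 0.77},
    {"tx": 0.029, "ty": 0.122, "tz": 0.04, "ax": 0, "ay": 0, "az": 0, "fingers": 0.77},
    {"tx": 0.038, "ty": 0.162, "tz": 0.045, "ax": 0, "ay": 0, "az": 0, "fingers": 0.77},
    {"tx": 0.048, "ty": 0.203, "tz": 0.045, "ax": 0, "ay": 0, "az": 0, "fingers": 0.77},
    {"tx": 0.057, "ty": 0.243, "tz": 0.045, "ax": 0, "ay": 0, "az": 0, "fingers": 0.77},
    {"tx": 0.067, "ty": 0.284, "tz": 0.045, "ax": 0, "ay": 0, "az": 0, "fingers": 0.77},
    {"tx": 0.067, "ty": 0.284, "tz": 0.045, "ax": 0, "ay": 0, "az": 0, "fingers": 0.77}
  ]
}}

```text
clock: 3.63
tool_pos: [543.5, 176.7, 62.9]
orientation: [-0.621, 0.784, -0.0, 0.0]
force: [1.0, -0.2, -0.8]
opening: 20.2
grasp_force: 0.0
```

```bash
python3 - <<'E'
from h import *
a=snap('scene','s5.png'); b=snap('side','d5.png')
f=lambda im,x,y:cv2.resize(im[y:y+96,x:x+128],(400,300),interpolation=cv2.INTER_CUBIC)
cv2.imwrite('pics/c5.png',np.hstack([f(a,220,140),f(b,195,120)])[:,:,::-1])
E
```

```text
(no output)
```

View pics/c5.png

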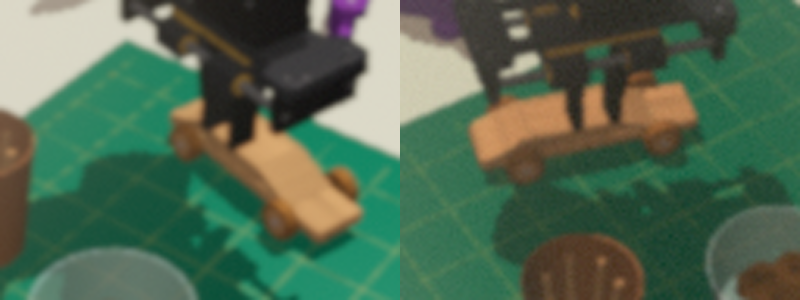

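The racer stands on its wheels at scene crop (265,170) and side crop (585,130). Next I'll lift off and move to the +x side of the pickup.

{"fn": "send_rows", "kwargs": {
  "steps": [
    {"tx": 0, "ty": 0, "tz": 0.3, "ax": 0, "ay": 0, "az": 0, "fingers": 0.77},
    {"tx": 0, "ty": 0, "tz": 0.6, "ax": 0, "ay": 0, "az": 0.07, "fingers": 0.77},
    {"tx": 0.05, "ty": -0.2, "tz": 0.9, "ax": 0, "ay": 0, "az": 0.14, "fingers": 0.77},
    {"tx": 0.15, "ty": -0.5, "tz": 1, "ax": 0, "ay": 0, "az": 0.21, "fingers": 0.77},
    {"tx": 0.25, "ty": -0.8, "tz": 1, "ax": 0, "ay": 0, "az": 0.28, "fingers": 0.77},
    {"tx": 0.35, "ty": -1, "tz": 1, "ax": 0, "ay": 0, "az": 0.35, "fingers": 0.77},
    {"tx": 0.35, "ty": -1, "tz": 1, "ax": 0, "ay": 0, "az": 0.4, "fingers": 0.77}
  ]
}}

```text
clock: 4.32
tool_pos: [586.2, 51.7, 183.4]
orientation: [0.833, -0.554, 0.0, -0.0]
force: [-0.5, 0.9, 1.1]
opening: 20.3
grasp_force: 0.0
```

{"fn": "send_rows", "kwargs": {
  "steps": [
    {"tx": 0.1, "ty": -0.25, "tz": 0, "ax": 0, "ay": 0, "az": 0.07, "fingers": 0.77},
    {"tx": 0.2, "ty": -0.5, "tz": 0, "ax": 0, "ay": 0, "az": 0.14, "fingers": 0.77},
    {"tx": 0.3, "ty": -0.75, "tz": 0, "ax": 0, "ay": 0, "az": 0.21, "fingers": 0.77},
    {"tx": 0.4, "ty": -1, "tz": 0, "ax": 0, "ay": 0, "az": 0.28, "fingers": 0.77},
    {"tx": 0.4, "ty": -1, "tz": 0, "ax": 0, "ay": 0, "az": 0.35, "fingers": 0.77},
    {"tx": 0.4, "ty": -1, "tz": 0, "ax": 0, "ay": 0, "az": 0.42, "fingers": 0.77},
    {"tx": 0.4, "ty": -1, "tz": 0, "ax": 0, "ay": 0, "az": 0.4695, "fingers": 0.77}
  ]
}}

```text
clock: 4.9
tool_pos: [632.8, -65.5, 182.4]
orientation: [0.977, -0.215, -0.001, 0.0]
force: [0.5, -0.2, 0.3]
opening: 20.2
grasp_force: 0.0
```

{"fn": "send_rows", "kwargs": {
  "steps": [
    {"tx": 0.15, "ty": -0.25, "tz": 0, "ax": 0, "ay": 0, "az": 0, "fingers": 0.77},
    {"tx": 0.3, "ty": -0.5, "tz": -0.06, "ax": 0, "ay": 0, "az": 0, "fingers": 0.77},
    {"tx": 0.42, "ty": -0.75, "tz": -0.12, "ax": 0, "ay": 0, "az": 0, "fingers": 0.77},
    {"tx": 0.42, "ty": -1, "tz": -0.12, "ax": 0, "ay": 0, "az": 0, "fingers": 0.77},
    {"tx": 0.42, "ty": -1, "tz": -0.12, "ax": 0, "ay": 0, "az": 0, "fingers": 0.77}
  ]
}}

```text
clock: 5.32
tool_pos: [682.7, -189.5, 166.5]
orientation: [0.976, -0.219, -0.001, 0.001]
force: [-0.6, 0.8, -0.0]
opening: 20.1
grasp_force: 0.0
```

```bash
python3 - <<'E'
from h import *
a=snap('scene','s6.png'); b=snap('side','d6.png'); w=snap('wrist','w6.png')
f=lambda im,x,y:cv2.resize(im[y:y+96,x:x+128],(400,300),interpolation=cv2.INTER_CUBIC)
g=lambda im,x,y:cv2.resize(im[y:y+144,x:x+192],(400,300),interpolation=cv2.INTER_CUBIC)
cv2.imwrite('pics/c6.png',np.vstack([np.hstack([f(a,145,260),f(b,325,205)]),np.hstack([g(a,190,130),cv2.resize(w,(400,300))])])[:,:,::-1])
s=r.read_state();print(s['tool_pos'],s['orientation'],s['clock'],s['qpos'])
E
```

```text
[ 683.06984822 -184.70942431  168.1817813 ] [ 9.76218058e-01 -2.16790539e-01 -4.01954729e-04 -5.65285008e-05] 5.4667 [-3.64109086e-02  5.61882013e-01  1.62634842e-01 -2.78611553e-04
 -1.17231931e+00  1.17026417e+00]
```

View pics/c6.png

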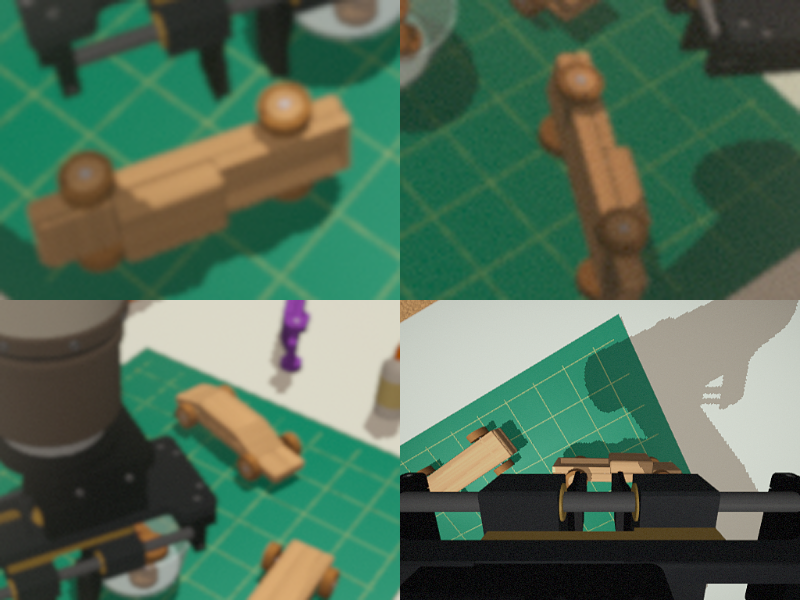

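The pickup is unmoved, with scene wheel tops at crop (285,103) and (87,173). The racer stands at crop (240,430). I'll refine the pickup's wheels from these sharper crops before descending.

```bash
python3 - <<'E'
from h import *
q=lambda x0,y0,x,y:np.array((x0+.32*x,y0+.32*y))
S=[q(145,260,285,100),q(145,260,87,170)];D=[q(325,205,180,80),q(325,205,224,226)]
P=[]
for s,d in zip(S,D):
    A=ray('scene',s,73)[0];B=ray('side',d,73)[0];print(A.round(),B.round());P.append((A+B)[:2]/2)
n=P[1]-P[0];print(np.linalg.norm(n));n/=np.linalg.norm(n);z=np.array([-n[1],n[0]]);m=(P[0]+P[1])/2
print(m,np.degrees(np.arctan2(n[1],n[0])),'start',m+16*n+59.5*z,'push',-z)
print('rear corner after',m-89*n-72*z,m-89*n-85*z)
print(proj('wrist',[[*P[0],73],[*P[1],73]])/1.28)
E
```

```text
[ 659. -138.   73.] [ 660. -143.   73.]
[ 610. -239.   73.] [ 613. -243.   73.]
111.22954141293185
[ 635.61853996 -190.86100221] -115.57954903255614 start [ 682.3785272  -230.98273689] push [-0.9019867   0.43176382]
rear corner after [609.10247819 -79.49719091] [597.37665113 -73.8842612 ]
[[176.00739796 182.46720298]
 [261.88815036 183.30218347]]
```

{"fn": "send_rows", "kwargs": {
  "steps": [
    {"tx": -0.01, "ty": -0.25, "tz": -0.1, "ax": 0, "ay": 0, "az": 0, "fingers": 0.77},
    {"tx": -0.01, "ty": -0.39, "tz": -0.3, "ax": 0, "ay": 0, "az": 0, "fingers": 0.77},
    {"tx": -0.01, "ty": -0.39, "tz": -0.55, "ax": 0, "ay": 0, "az": 0, "fingers": 0.77},
    {"tx": -0.01, "ty": -0.39, "tz": -0.8, "ax": 0, "ay": 0, "az": 0, "fingers": 0.77},
    {"tx": -0.01, "ty": -0.39, "tz": -1, "ax": 0, "ay": 0, "az": 0, "fingers": 0.77},
    {"tx": -0.01, "ty": -0.39, "tz": -1, "ax": 0, "ay": 0, "az": 0, "fingers": 0.77},
    {"tx": -0.01, "ty": -0.39, "tz": -1, "ax": 0, "ay": 0, "az": 0, "fingers": 0.77}
  ]
}}

```text
clock: 6.05
tool_pos: [681.8, -230.0, 47.9]
orientation: [0.977, -0.215, -0.001, 0.0]
force: [0.8, 0.4, 0.8]
opening: 20.0
grasp_force: 0.0
```

{"fn": "send_rows", "kwargs": {
  "steps": [
    {"tx": -0.075, "ty": 0.036, "tz": 0, "ax": 0, "ay": 0, "az": 0, "fingers": 0.77},
    {"tx": -0.135, "ty": 0.065, "tz": 0, "ax": 0, "ay": 0, "az": 0, "fingers": 0.77},
    {"tx": -0.165, "ty": 0.079, "tz": 0, "ax": 0, "ay": 0, "az": 0, "fingers": 0.77},
    {"tx": -0.188, "ty": 0.09, "tz": 0.01, "ax": 0, "ay": 0, "az": 0, "fingers": 0.77},
    {"tx": -0.218, "ty": 0.104, "tz": 0.035, "ax": 0, "ay": 0, "az": 0, "fingers": 0.77},
    {"tx": -0.248, "ty": 0.119, "tz": 0.06, "ax": 0, "ay": 0, "az": 0, "fingers": 0.77},
    {"tx": -0.278, "ty": 0.133, "tz": 0.08, "ax": 0, "ay": 0, "az": 0, "fingers": 0.77}
  ]
}}

```text
clock: 6.63
tool_pos: [649.1, -215.0, 59.2]
orientation: [0.976, -0.216, 0.001, -0.0]
force: [0.5, 0.3, 0.4]
opening: 20.0
grasp_force: 0.3
```

{"fn": "send_rows", "kwargs": {
  "steps": [
    {"tx": -0.037, "ty": 0.018, "tz": 0.019, "ax": 0, "ay": 0, "az": 0, "fingers": 0.77},
    {"tx": -0.075, "ty": 0.036, "tz": 0.034, "ax": 0, "ay": 0, "az": 0, "fingers": 0.77},
    {"tx": -0.113, "ty": 0.054, "tz": 0.045, "ax": 0, "ay": 0, "az": 0, "fingers": 0.77},
    {"tx": -0.15, "ty": 0.072, "tz": 0.05, "ax": 0, "ay": 0, "az": 0, "fingers": 0.77},
    {"tx": -0.188, "ty": 0.09, "tz": 0.05, "ax": 0, "ay": 0, "az": 0, "fingers": 0.77},
    {"tx": -0.225, "ty": 0.108, "tz": 0.05, "ax": 0, "ay": 0, "az": 0, "fingers": 0.77},
    {"tx": -0.25, "ty": 0.12, "tz": 0.05, "ax": 0, "ay": 0, "az": 0, "fingers": 0.77},
    {"tx": -0.25, "ty": 0.12, "tz": 0.05, "ax": 0, "ay": 0, "az": 0, "fingers": 0.77}
  ]
}}

```text
clock: 7.3
tool_pos: [618.2, -200.4, 64.1]
orientation: [0.976, -0.216, -0.0, -0.0]
force: [0.6, 0.5, 0.2]
opening: 20.1
grasp_force: 0.0
```

{"fn": "send_rows", "kwargs": {
  "steps": [
    {"tx": 0, "ty": 0, "tz": 0.3, "ax": 0, "ay": 0, "az": 0, "fingers": 0.77},
    {"tx": 0.2, "ty": -0.1, "tz": 0.6, "ax": 0, "ay": 0, "az": 0, "fingers": 0.77},
    {"tx": 0.5, "ty": -0.2, "tz": 0.9, "ax": 0, "ay": 0, "az": 0, "fingers": 0.77},
    {"tx": 0.7, "ty": -0.3, "tz": 1, "ax": 0, "ay": 0, "az": 0, "fingers": 0.77},
    {"tx": 0.7, "ty": -0.3, "tz": 1, "ax": 0, "ay": 0, "az": 0, "fingers": 0.77},
    {"tx": 0.7, "ty": -0.3, "tz": 1, "ax": 0, "ay": 0, "az": 0, "fingers": 0.77}
  ]
}}

```text
clock: 7.8
tool_pos: [704.8, -237.5, 184.7]
orientation: [0.976, -0.217, 0.001, -0.0]
force: [-0.6, 0.3, -0.4]
opening: 19.7
grasp_force: 0.0
```

```bash
python3 - <<'E'
from h import *
a=snap('scene','s7.png'); b=snap('side','d7.png')
f=lambda im,x,y:cv2.resize(im[y:y+216,x:x+288],(400,300),interpolation=cv2.INTER_CUBIC)
cv2.imwrite('pics/c7.png',np.hstack([f(a,100,130),f(b,180,100)])[:,:,::-1])
E
```

```text
(no output)
```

View pics/c7.png

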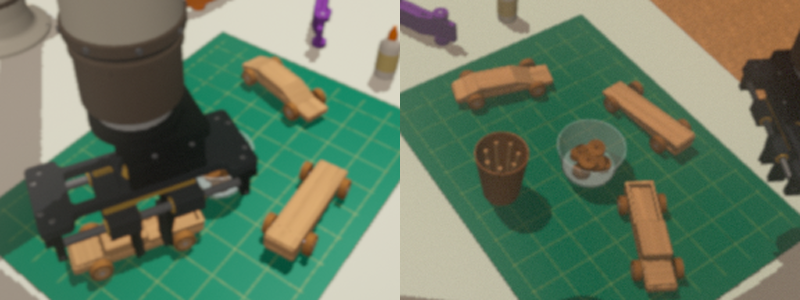

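Side view: the racer at (503,83) and the pickup at (650,235) both stand on their wheels on the mat. The tub (591,152), cup and wedge are where they were, and the gripper is clear.

```bash
python3 -c "
from h import *
print(r.finish_job())"
```

```text
the job is handed in; nothing more can be done
None
```

I pushed the racer and the pickup over onto their wheels on the mat. In the last camera check the wedge, tub and cup had not moved and the arm stayed clear of the glue, so I handed the job in at about 8 s of the 51 s allowed; no verdict came back.

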